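# Free the backing board of a picture frame

## Task

Open the back of the picture frame: with the fingertips, trace along the edge of the backing board in one pass, from the left rail round the far rail to the right rail, lightly pushing each of the four turn buttons aside in that order until it is clear of the board. Until the last button is open, keep the fingertips down close to the frame and follow the edge round its corners instead of cutting across the board or leaving the frame. Only touch and push: grip and lift nothing, do not press hard, leave the board in place, and do not disturb the pot and tube on it or the tins beside it.

Things in the scene. Friction and masses are not known exactly. Their poses are not given: they have to be found in the camera images.
- frame: Wooden picture frame, fixed face down on the table, 238 (x) by 304 (y) mm; its back is 22 mm above the table. Origin: centre of underside; z up, +x to the far rail, +y to the left rail. Rails 44 mm wide; opening edges at x = +-75, y = +-108 mm, filled by the backing board, 1 mm below the back. Turn buttons: one on the left rail, two on the far, one on the right, none on the near rail.
- board: Loose plywood backing board, 147 x 213 x 5 mm, lying in the frame's opening; origin at the centre of its underside, 16 mm above the table, axes as the frame's.
- turn_left (a joint): Wooden turn button on the left rail (frame +y): bar 14 mm wide, 2 to 11 mm above the frame's back (screw head to 12.5), on an upright screw; round ends, 7 mm beyond the screw one way, 44 mm the other. Rad: 0 = straight in, 22 mm over the board; + = anticlockwise from above. Starts within 0.25 of 0, swings 1.75 either way (about 0.5 N at the tip), stays where left, clear of the board beyond 1.2.
- turn_left_pivot (a point): The screw of the turn button on the left rail (frame +y): a fixed point at the height of the frame's back, at frame (22, 130) mm, 22 mm outside the opening's edge.
- turn_far_left (a joint): Wooden turn button on the far rail, left one: bar 14 mm wide, 2 to 11 mm above the frame's back (screw head to 12.5), on an upright screw; round ends, 7 mm beyond the screw one way, 44 mm the other. Rad: 0 = straight in, 22 mm over the board; + = anticlockwise from above. Starts within 0.25 of 0, swings 1.75 either way (about 0.5 N at the tip), stays where left, clear of the board beyond 1.2.
- turn_far_left_pivot (a point): The screw of the turn button on the far rail, left one: a fixed point at the height of the frame's back, at frame (97, 55) mm, 22 mm outside the opening's edge.
- turn_far_right (a joint): Wooden turn button on the far rail, right one: bar 14 mm wide, 2 to 11 mm above the frame's back (screw head to 12.5), on an upright screw; round ends, 7 mm beyond the screw one way, 44 mm the other. Rad: 0 = straight in, 22 mm over the board; + = anticlockwise from above. Starts within 0.25 of 0, swings 1.75 either way (about 0.5 N at the tip), stays where left, clear of the board beyond 1.2.
- turn_far_right_pivot (a point): The screw of the turn button on the far rail, right one: a fixed point at the height of the frame's back, at frame (97, -55) mm, 22 mm outside the opening's edge.
- turn_right (a joint): Wooden turn button on the right rail (frame -y): bar 14 mm wide, 2 to 11 mm above the frame's back (screw head to 12.5), on an upright screw; round ends, 7 mm beyond the screw one way, 44 mm the other. Rad: 0 = straight in, 22 mm over the board; + = anticlockwise from above. Starts within 0.25 of 0, swings 1.75 either way (about 0.5 N at the tip), stays where left, clear of the board beyond 1.2.
- turn_right_pivot (a point): The screw of the turn button on the right rail (frame -y): a fixed point at the height of the frame's back, at frame (22, -130) mm, 22 mm outside the opening's edge.
- tube: White paint tube, 37 x 118 x 30 mm, long along its y, loose, lying along the near edge of the board; origin at the centre of its underside. To be left alone.
- pot: Round paint pot, 59 mm across, 58 mm high, loose, standing near the middle of the board; origin at the centre of its underside. To be left alone.
- half_a: Small paint tin, 88 mm across, 79 mm high, loose, standing on the table to the left of the frame; origin at the centre of its underside. To be left alone.
- half_e: Small paint tin, 77 mm across, 69 mm high, loose, standing on the table to the left of the frame; origin at the centre of its underside. To be left alone.
- half_c: Small paint tin, 84 mm across, 75 mm high, loose, standing on the table to the left of the frame; origin at the centre of its underside. To be left alone.

How it is judged:
By the outcome, as a careful person would: the job done as asked, in the order asked, and still so for the second after the job is handed in, with the robot touching nothing.
It also fails if it takes over 51 s, if anything falls off the work surface, if the arm or the gripper's body presses on something with over 40 N, if the wrist force passes 120 N, or if a joint passes its speed limit or range.

## Robot

A 7-joint arm with a two-finger parallel gripper is mounted at the origin on the work surface; the furniture and walls round the work are solid. World frame = base frame: x ahead of the robot, y to its left, z up, the work surface at z = 0. Lengths are in m, angles in rad, forces in N, time in s.
With the tool pointing down it reaches from about 0.4 to 0.875 m from the base axis. Payload 6.5 kg.
Tool frame: the origin (TCP) lies midway between the tips of the shut fingers; the grasp point (between the pads) lies 19 mm behind it; z points along the fingers, y is the line along which they close (so a half turn about z gives the same grasp; the last joint's range is limited). The gripper opens to 85 mm and grips with 20 to 120 N. Pads are 22 mm wide; open, the fingers measure 114 mm over their backs; the gripper's body (76 mm by 85 mm) begins 54 mm behind the grasp point. The pads swing forward as they close: fully open they stand 13 mm farther back than shut.
Start: joints at [1.21, 0.536, -0.004, 1.538, 0.003, 1.067, -0.071], TCP at [0.189, -0.622, 0.231] pointing down, gripper open.
Joint ranges: [-2.7, 2.7], [-0.37, 2.16], [-1.27, 1.26], [0.24, 2.4], [-1.31, 4.45], [0.19, 1.91], [-2.76, 2.76]. Speed limits (rad/s): [2.39, 2.39, 3.14, 3.14, 3.14, 3.14, 3.14].

## Interface

Orientations are given as a unit quaternion [x, y, z, w].
In Python, from plant import * gives the robot as it stands. The module is installed in compiled form; this text tells all that it offers.
- The arm moves only by the tool carry_out, never from a script. Its argument "targets" is a list of rows, each an object of numbers: "dx", "dy", "dz": the shift along the tool's x, y, z scaled (see below); "rx", "ry", "rz": the turn, a rotation vector about the tool's x, y, z scaled (see below). A call has 1 to 10 rows; each row is the pose to reach, as a shift and turn from the pose commanded when the call began, along the tool's axes at that moment; what a row does not reach only later rows make up. The controller multiplies each number of a shift by 80 mm and each number of a turn by 45 degrees. A row lasts 1/8 s, in which the tool goes at most 62.5 mm and 10.7 degrees, less where a joint would pass 70% of its speed; a pose out of reach is approached as far as the arm can. A call with a number of a shift or a turn outside -1 to 1 is refused whole. A call with a gripper value outside its range is refused whole. "hand" is the opening, from 0 (shut) to 1 (fully open), set as the call begins (left out, the last holds). The fingers move at their own pace and stop on an object; "newtons" is the grip in N (left out, the last holds). Time passes only in rows, so rows that repeat a pose let the fingers close. It gives the time, the measured TCP pose, the force, the opening and the grip force at its end, in the units of the state.
- read_state(): the state, without advancing time (a new reading comes with each control period).
- grab_frame(name): name is "scene" or "top" or "wrist"; returns a dict with "frame" (384x512x3 uint8, blue, green, red), "depth" (384x512 float32, m along the optical axis (not along the pixel's ray), 0 where there is no reading), "vertical_fov" (degrees; the focal length in pixels is half the picture's height over the tangent of half this angle, whatever the lens; pixels are square), "cx", "cy" (the principal point, pixels), "pose" (4x4, takes a point from camera to world coordinates). Camera axes: x right, y up, looking along -z (the intrinsics and any distortion apply to the point x, -y, -z); pixel columns grow to the right and rows downward; lengths in m; the calibration is good to about 2 mm. The wrist camera is an equidistant fisheye: a pixel r from the principal point sees the ray r / f radians off the axis. A picture is of the moment at which its call begins.
- hand_in(): hands the job in; it is judged then, once.
The state is a dict: "time_s": time; "q": joint angles; "joint_vel": joint speeds; "tau": joint torques, N m; "tcp_pos": TCP position; "orientation": TCP orientation; "ft_force": force on the tool from outside, world axes, zero at the start; "wrist_torque": the same for the moment, N m; "opening": finger opening in m; "grasp_force": force on a finger pad.
Only numpy, scipy, OpenCV 4.12 (cv2) and the standard library are available. Lean on these libraries where they do the work, as an engineer would, in place of code of your own. Each camera call takes 0.05 s, during which the arm holds its last target. There are 200 camera calls.

## Working session

There is one attempt and no reset: what is moved stays moved. The work goes in short steps, Python scripts to look and compute and a tool call to move; the robot and the scene stay as the last step left them, time stands still between calls to the robot, and variables do not carry over. Pictures are saved under pics/ and viewed, at most 10 in all, crops included, and the job is handed in when it is done.

Besides the shell and the picture viewer there is one more tool, called after "Emit:" by a JSON object that holds its "op" and its "data", one argument or row to a line. carry_out: Moves the arm, as the interface text tells. Its arguments: {"type":"object","properties":{"targets":{"type":"array","items":{"type":"object","properties":{"dx":{"type":"number"},"dy":{"type":"number"},"dz":{"type":"number"},"rx":{"type":"number"},"ry":{"type":"number"},"rz":{"type":"number"}}}},"hand":{"type":"number"},"newtons":{"type":"number"}},"required":["targets"]}

```bash
mkdir -p pics; cat > h.py <<'E'
from plant import *
import numpy as np, cv2
def grab(n,save=None):
    d=grab_frame(n)
    if save: cv2.imwrite('pics/'+save,d['frame'])
    return d
def cloud(d):
    h,w=d['depth'].shape; f=h/2/np.tan(np.radians(d['vertical_fov'])/2)
    v,u=np.mgrid[:h,:w]; z=d['depth']
    p=np.stack([(u-d['cx'])/f*z,-(v-d['cy'])/f*z,-z],-1)
    T=np.array(d['pose']); return p@T[:3,:3].T+T[:3,3]
E
python3 - <<'E'
from h import *
s=read_state(); print(s['time_s'],s['tcp_pos'],s['orientation'],s['opening'],s['ft_force'])
for n in ['top','scene']:
    d=grab(n,n+'0.png'); print(n,d['vertical_fov'],d['cx'],d['cy'],np.array(d['pose']).round(3).tolist())
    np.savez(n+'0.npz',P=cloud(d),im=d['frame'])
E
```

```text
0.0 [ 0.18868669 -0.62135486  0.23038955] [ 9.89147147e-01  1.46925742e-01 -1.70934098e-04 -8.48221260e-04] 0.08583289251581677 [0.06933555 0.60843927 0.49338254]
top 44.18305480634349 249.50312096722422 197.27617058419042 [[0.0, 0.992, -0.124, 0.287], [-1.0, 0.002, 0.015, -0.001], [0.015, 0.124, 0.992, 1.291], [0.0, 0.0, 0.0, 1.0]]
scene 48.264372552327046 250.60077241155358 195.996149388569 [[0.828, 0.31, -0.467, 0.03], [-0.56, 0.487, -0.67, -0.599], [0.02, 0.816, 0.578, 0.567], [0.0, 0.0, 0.0, 1.0]]
```

View pics/top0.png

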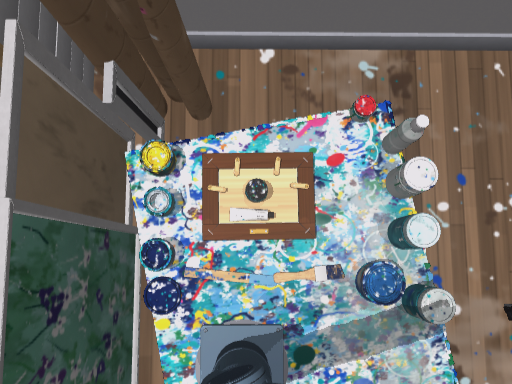

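View pics/scene0.png

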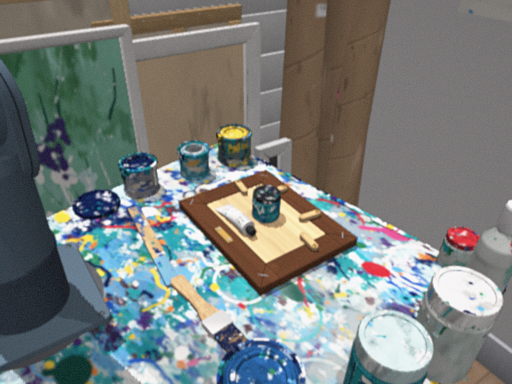

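The top view shows the frame at about px (202–316, 152–240), with buttons near (217,188), (237,166), (277,166) and (299,185). The pot is at (257,190), the tube at (250,214), and the tins are to the left at x≈158.

```bash
cat > m.py <<'E'
from h import *
from scipy.optimize import minimize
z=np.load('top0.npz'); P,im=z['P'],z['im'].astype(int)
reg=np.zeros(P.shape[:2],bool); reg[140:250,190:330]=1
b,g,r=im[...,0],im[...,1],im[...,2]
tab=reg&(abs(P[...,2])<.012); print('table z',np.median(P[tab][:,2]))
brown=reg&(r>g+25)&(r<150)&(P[...,2]>.012)&(P[...,2]<.032)
n,l,st,_=cv2.connectedComponentsWithStats(brown.astype(np.uint8)); k=1+st[1:,4].argmax()
Q=P[l==k]; print('frame z',np.median(Q[:,2]),len(Q))
rect=cv2.minAreaRect((Q[:,:2]*1000).astype(np.float32)); print(rect)
box=cv2.boxPoints(rect); print(box)
c=np.array(rect[0])/1000
# robust: fit by rotating and percentiles
best=None
for a in np.radians(np.arange(-8,8,.1)):
    R=np.array([[np.cos(a),-np.sin(a)],[np.sin(a),np.cos(a)]]); q=Q[:,:2]@R
    lo,hi=np.percentile(q,.5,axis=0),np.percentile(q,99.5,axis=0); A=np.prod(hi-lo)
    if best is None or A<best[0]: best=(A,a,R@((lo+hi)/2),hi-lo)
print(best)
a,c=best[1],best[2]; R=np.array([[np.cos(a),-np.sin(a)],[np.sin(a),np.cos(a)]])
np.savez('frame.npz',a=a,c=c)
F=P.copy(); F[...,:2]=(P[...,:2]-c)@R
# objects above
for nm,m in [('pot',reg&(P[...,2]>.06)),('tube',reg&(P[...,2]>.036)&(P[...,2]<.056))]:
    q=F[m]; print(nm,len(q),q.min(0).round(3),q.max(0).round(3))
# light wood in button areas
wood=reg&(r>150)&(r>b+40)
for nm,(x,y) in dict(L=(22,130),FL=(97,55),FR=(97,-55),R=(22,-130)).items():
    m=wood&(P[...,2]>.0255)&(P[...,2]<.04)&(np.hypot(F[...,0]-x/1e3,F[...,1]-y/1e3)<.05)
    q=F[m][:,:2]*1000; d=q.mean(0)-[x,y]; print(nm,len(q),q.mean(0).round(1),d.round(1),np.median(F[m][:,2]))
m=(P[...,2]>.05)&(P[...,0]>.25); m[:, :130]=0; m[:,190:]=0
n,l,st,ce=cv2.connectedComponentsWithStats(m.astype(np.uint8))
for i in range(1,n):
    if st[i,4]>60: q=F[l==i]; w=P[l==i]; print('tin',st[i,4],q.min(0).round(3),q.max(0).round(3),w.mean(0).round(3))
m=(P[...,2]>.04)&(P[...,2]<.4)&(P[...,1]<-.1); m[:,:320]=0
n,l,st,ce=cv2.connectedComponentsWithStats(m.astype(np.uint8))
for i in range(1,n):
    if st[i,4]>60: w=P[l==i]; print('right',st[i,4],w.min(0).round(3),w.max(0).round(3))
cv2.imwrite('pics/z.png',cv2.resize(z['im'][145:250,195:325],None,fx=6,fy=5.5,interpolation=cv2.INTER_CUBIC)[:600,:800])
E
python3 m.py
```

```text
table z -0.00018665500113501654
frame z 0.022260609857070568 4657
((451.97216796875, -42.941864013671875), (236.2345428466797, 303.01611328125), 0.7144110798835754)
[[ 331.975     107.081665]
 [ 335.75314  -195.91089 ]
 [ 571.96936  -192.9654  ]
 [ 568.19116   110.02716 ]]
(np.float64(0.06967870688850214), np.float64(0.012217304763959767), array([ 0.45179059, -0.04345633]), array([0.23343837, 0.29848867]))
pot 453 [-0.164 -0.022  0.06 ] [0.035 0.044 1.291]
tube 407 [-0.069 -0.131  0.036] [0.1   0.134 0.055]
L 100 [ 19.4 110.1] [ -2.6 -19.9] 0.03326364098376522
FL 96 [75.9 56.7] [-21.1   1.7] 0.03252575111876366
FR 91 [ 76.8 -51. ] [-20.2   4. ] 0.03261341950550278
R 98 [  25.  -108.4] [ 3.  21.6] 0.03253095516669402
tin 699 [-0.164  0.044  0.05 ] [0.541 0.348 1.291] [0.947 0.248 0.094]
tin 924 [-0.164  0.044  0.05 ] [0.145 0.312 1.291] [0.547 0.225 0.078]
tin 510 [-0.164  0.044  0.051] [0.02  0.303 1.291] [0.43  0.22  0.069]
tin 882 [-0.198  0.044  0.052] [-0.114  0.309  1.291] [0.292 0.22  0.08 ]
right 433 [ 0.659 -0.357  0.04 ] [ 0.718 -0.299  0.077]
right 946 [ 0.569 -0.445  0.04 ] [ 0.625 -0.387  0.235]
right 1485 [ 0.443 -0.484  0.04 ] [ 0.534 -0.393  0.156]
right 1457 [ 0.307 -0.481  0.04 ] [ 0.394 -0.394  0.157]
right 1618 [ 0.166 -0.413  0.04 ] [ 0.276 -0.304  0.09 ]
right 1529 [ 0.127 -0.512  0.04 ] [ 0.215 -0.425  0.149]
right 107 [ 0.157 -0.576  0.247] [ 0.187 -0.545  0.314]
```

View pics/z.png

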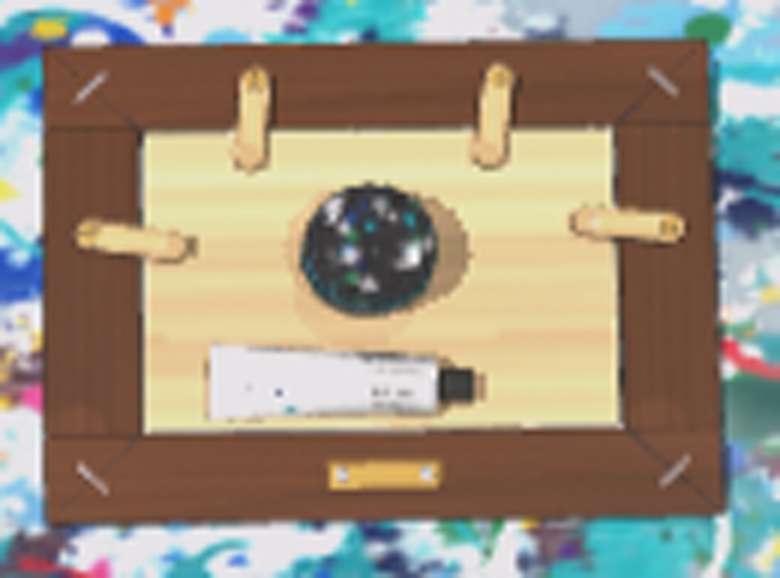

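The zoom shows all four buttons pointing in over the board with slight clockwise tilts of about -0.1 to -0.2. Their screws sit mid-rail, and the pot and tube are clear of the edge path. I'll shut the fingers and travel high toward the left rail.

Emit:
{"op": "carry_out", "data": {
  "targets": [
    {"dx": 0.8, "rz": 0.2},
    {"dx": 0.8, "rz": 0.36},
    {"dx": 0.8, "rz": 0.36}
  ],
  "hand": 0,
  "newtons": 20
}}

```text
invalid input at $.targets[0]: expected keys dx, dy, dz, rx, ry, rz
```

Emit:
{"op": "carry_out", "data": {
  "targets": [
    {"dx": 0.5, "dy": -0.5},
    {"dx": 1, "dy": -1},
    {"dx": 1, "dy": -1}
  ]
}}

```text
invalid input at $.targets[0]: expected keys dx, dy, dz, rx, ry, rz
```

Emit:
{"op": "carry_out", "data": {
  "targets": [
    {"dx": 0.5, "dy": -0.5},
    {"dx": 1, "dy": -1},
    {"dx": 1, "dy": -1}
  ]
}}

```text
invalid input at $.targets[0]: expected keys dx, dy, dz, rx, ry, rz
```

```bash
python3 - <<'E'
from h import *
P=np.load('top0.npz')['P']; z=np.load('frame.npz'); a,c=z['a'],z['c']
R=np.array([[np.cos(a),-np.sin(a)],[np.sin(a),np.cos(a)]]); F=P.copy(); F[...,:2]=(P[...,:2]-c)@R
reg=np.zeros(P.shape[:2],bool); reg[160:232,212:308]=1
inn=(abs(F[...,0])<.08)&(abs(F[...,1])<.08)&reg
for n,lo,hi in [('pot',.06,.2),('tube',.036,.056)]:
    q=F[inn&(F[...,2]>lo)&(F[...,2]<hi)]; print(n,q.min(0).round(3),q.max(0).round(3))
s=read_state(); print(s['time_s'],s['tcp_pos'],s['orientation'])
E
```

```text
pot [-0.021 -0.022  0.06 ] [0.035 0.036 0.086]
tube [-0.069 -0.057  0.036] [0.079 0.062 0.055]
0.1 [ 0.18866544 -0.62141332  0.23050823] [ 9.89152125e-01  1.46892705e-01 -1.72187473e-04 -7.59957529e-04]
```

All six keys are required in each row.

Emit:
{"op": "carry_out", "data": {
  "targets": [
    {"dx": 0.8, "dy": 0, "dz": 0, "rx": 0, "ry": 0, "rz": 0.2},
    {"dx": 0.8, "dy": 0, "dz": 0, "rx": 0, "ry": 0, "rz": 0.36},
    {"dx": 0.8, "dy": 0, "dz": 0, "rx": 0, "ry": 0, "rz": 0.36}
  ],
  "hand": 0,
  "newtons": 20
}}

```text
time_s: 0.48
tcp_pos: [0.2505, -0.6028, 0.2308]
orientation: [1.0, 0.007, -0.0, -0.0]
ft_force: [-0.4, -0.6, -0.1]
opening: 0.0319
grasp_force: 0.0
```

Emit:
{"op": "carry_out", "data": {
  "targets": [
    {"dx": 0.5, "dy": -0.5, "dz": 0, "rx": 0, "ry": 0, "rz": 0},
    {"dx": 1, "dy": -1, "dz": 0, "rx": 0, "ry": 0, "rz": 0},
    {"dx": 1, "dy": -1, "dz": 0, "rx": 0, "ry": 0, "rz": 0}
  ]
}}

```text
time_s: 0.85
tcp_pos: [0.3329, -0.5187, 0.2311]
orientation: [1.0, 0.011, 0.001, -0.001]
ft_force: [-0.7, -0.6, -0.6]
opening: 0.0004
grasp_force: 0.0
```

Emit:
{"op": "carry_out", "data": {
  "targets": [
    {"dx": 0.5, "dy": -0.5, "dz": 0, "rx": 0, "ry": 0, "rz": 0},
    {"dx": 1, "dy": -1, "dz": 0, "rx": 0, "ry": 0, "rz": 0},
    {"dx": 1, "dy": -1, "dz": 0, "rx": 0, "ry": 0, "rz": 0}
  ]
}}

```text
time_s: 1.23
tcp_pos: [0.4113, -0.4381, 0.2312]
orientation: [1.0, 0.01, 0.001, -0.001]
ft_force: [-0.4, 0.1, -0.7]
opening: -0.0001
grasp_force: 0.0
```

Emit:
{"op": "carry_out", "data": {
  "targets": [
    {"dx": 0, "dy": -0.7, "dz": 0, "rx": 0, "ry": 0, "rz": 0},
    {"dx": 0, "dy": -1, "dz": 0, "rx": 0, "ry": 0, "rz": 0}
  ]
}}

```text
time_s: 1.48
tcp_pos: [0.4056, -0.3607, 0.231]
orientation: [1.0, 0.007, -0.001, -0.0]
ft_force: [-0.2, -0.8, 0.3]
opening: 0.0001
grasp_force: 0.0
```

Emit:
{"op": "carry_out", "data": {
  "targets": [
    {"dx": 0, "dy": -0.7, "dz": 0, "rx": 0, "ry": 0, "rz": 0},
    {"dx": 0, "dy": -1, "dz": 0, "rx": 0, "ry": 0, "rz": 0}
  ]
}}

```text
time_s: 1.72
tcp_pos: [0.4048, -0.2806, 0.2312]
orientation: [1.0, 0.007, -0.0, -0.0]
ft_force: [-0.1, -0.6, -0.7]
opening: 0.0004
grasp_force: 0.0
```

Emit:
{"op": "carry_out", "data": {
  "targets": [
    {"dx": 0, "dy": -0.7, "dz": 0, "rx": 0, "ry": 0, "rz": 0},
    {"dx": 0, "dy": -1, "dz": 0, "rx": 0, "ry": 0, "rz": 0}
  ]
}}

```text
time_s: 1.98
tcp_pos: [0.4042, -0.2008, 0.2313]
orientation: [1.0, 0.007, -0.0, 0.0]
ft_force: [1.1, -0.5, -0.0]
opening: -0.0003
grasp_force: 0.0
```

Emit:
{"op": "carry_out", "data": {
  "targets": [
    {"dx": 0, "dy": -0.7, "dz": 0, "rx": 0, "ry": 0, "rz": 0},
    {"dx": 0, "dy": -1, "dz": 0, "rx": 0, "ry": 0, "rz": 0}
  ]
}}

```text
time_s: 2.22
tcp_pos: [0.4036, -0.121, 0.2314]
orientation: [1.0, 0.007, -0.0, 0.0]
ft_force: [-0.2, -0.5, -0.3]
opening: -0.0001
grasp_force: 0.0
```

Emit:
{"op": "carry_out", "data": {
  "targets": [
    {"dx": 0, "dy": -0.7, "dz": 0, "rx": 0, "ry": 0, "rz": 0},
    {"dx": 0, "dy": -1, "dz": 0, "rx": 0, "ry": 0, "rz": 0}
  ]
}}

```text
time_s: 2.48
tcp_pos: [0.403, -0.041, 0.2315]
orientation: [1.0, 0.007, 0.0, 0.0]
ft_force: [0.8, -1.1, 0.3]
opening: -0.0001
grasp_force: 0.0
```

Emit:
{"op": "carry_out", "data": {
  "targets": [
    {"dx": 0, "dy": -0.7, "dz": 0, "rx": 0, "ry": 0, "rz": 0},
    {"dx": 0, "dy": -1, "dz": 0, "rx": 0, "ry": 0, "rz": 0},
    {"dx": 0, "dy": -1, "dz": 0, "rx": 0, "ry": 0, "rz": 0}
  ]
}}

```text
time_s: 2.85
tcp_pos: [0.4026, 0.0383, 0.2314]
orientation: [1.0, 0.007, 0.0, 0.0]
ft_force: [0.6, -0.9, 0.7]
opening: -0.0001
grasp_force: 0.0
```

Emit:
{"op": "carry_out", "data": {
  "targets": [
    {"dx": 0.15, "dy": -0.33, "dz": 0.5, "rx": 0, "ry": 0, "rz": 0},
    {"dx": 0.15, "dy": -0.33, "dz": 1, "rx": 0, "ry": 0, "rz": 0},
    {"dx": 0.15, "dy": -0.33, "dz": 1, "rx": 0, "ry": 0, "rz": 0}
  ]
}}

```text
time_s: 3.22
tcp_pos: [0.4121, 0.0624, 0.1493]
orientation: [1.0, 0.005, -0.003, 0.001]
ft_force: [-0.0, -0.7, 0.5]
opening: -0.0004
grasp_force: 0.0
```

Emit:
{"op": "carry_out", "data": {
  "targets": [
    {"dx": 0, "dy": 0, "dz": 0.6, "rx": 0, "ry": 0, "rz": 0},
    {"dx": 0, "dy": 0, "dz": 1, "rx": 0, "ry": 0, "rz": 0},
    {"dx": 0, "dy": 0, "dz": 1, "rx": 0, "ry": 0, "rz": 0}
  ]
}}

```text
time_s: 3.6
tcp_pos: [0.4136, 0.0633, 0.0711]
orientation: [1.0, 0.005, -0.001, 0.001]
ft_force: [-0.5, -0.3, 1.2]
opening: 0.0
grasp_force: 0.0
```

```bash
python3 - <<'E'
from h import *
a=grab('scene')['frame']; b=grab('wrist')['frame']
cv2.imwrite('pics/s1.png',np.vstack([cv2.resize(a[130:310,130:400],(540,360)),cv2.resize(b,None,fx=.6,fy=.6).copy()[:, :] if 0 else cv2.copyMakeBorder(cv2.resize(b,(320,240)),0,0,0,220,cv2.BORDER_CONSTANT)]))
E
```

```text
(no output)
```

View pics/s1.png

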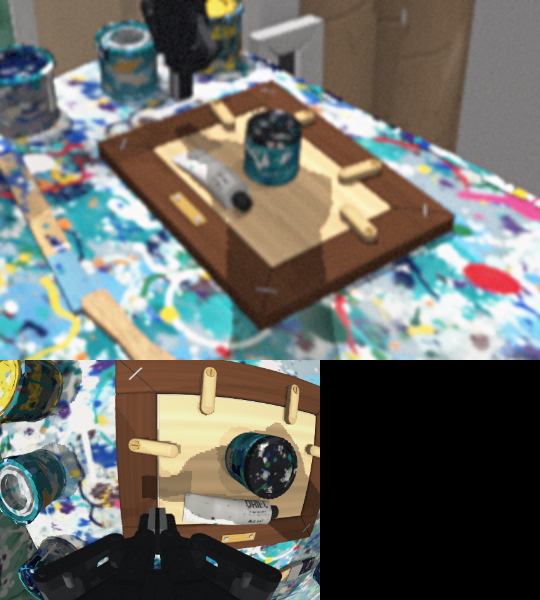

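The scene view shows the shut fingertips above the left rail at about (180,90). In the wrist view they are at (157,515), on the board's left edge and on the near side of the left button. I'll lower and start tracing.

Emit:
{"op": "carry_out", "data": {
  "targets": [
    {"dx": 0, "dy": -0.03, "dz": 0.3, "rx": 0, "ry": 0, "rz": 0},
    {"dx": 0, "dy": -0.04, "dz": 0.5, "rx": 0, "ry": 0, "rz": 0},
    {"dx": 0, "dy": -0.04, "dz": 0.54, "rx": 0, "ry": 0, "rz": 0},
    {"dx": 0, "dy": -0.04, "dz": 0.54, "rx": 0, "ry": 0, "rz": 0}
  ]
}}

```text
time_s: 4.2
tcp_pos: [0.415, 0.0682, 0.0292]
orientation: [1.0, 0.006, 0.001, -0.0]
ft_force: [-0.3, 0.3, -0.0]
opening: -0.0001
grasp_force: 0.0
```

Emit:
{"op": "carry_out", "data": {
  "targets": [
    {"dx": 0.08, "dy": 0, "dz": 0, "rx": 0, "ry": 0, "rz": 0},
    {"dx": 0.16, "dy": 0, "dz": 0, "rx": 0, "ry": 0, "rz": 0},
    {"dx": 0.24, "dy": 0, "dz": 0, "rx": 0, "ry": 0, "rz": 0},
    {"dx": 0.32, "dy": 0, "dz": 0, "rx": 0, "ry": 0, "rz": 0},
    {"dx": 0.4, "dy": 0, "dz": 0, "rx": 0, "ry": 0, "rz": 0},
    {"dx": 0.48, "dy": 0, "dz": 0, "rx": 0, "ry": 0, "rz": 0}
  ]
}}

```text
time_s: 4.95
tcp_pos: [0.4524, 0.0686, 0.028]
orientation: [1.0, 0.006, -0.0, 0.0]
ft_force: [-1.9, -0.1, 0.2]
opening: -0.0001
grasp_force: 0.7
```

Emit:
{"op": "carry_out", "data": {
  "targets": [
    {"dx": 0.09, "dy": 0, "dz": 0, "rx": 0, "ry": 0, "rz": 0},
    {"dx": 0.18, "dy": 0, "dz": 0, "rx": 0, "ry": 0, "rz": 0},
    {"dx": 0.27, "dy": 0, "dz": 0, "rx": 0, "ry": 0, "rz": 0},
    {"dx": 0.36, "dy": 0, "dz": 0, "rx": 0, "ry": 0, "rz": 0},
    {"dx": 0.45, "dy": 0, "dz": 0, "rx": 0, "ry": 0, "rz": 0},
    {"dx": 0.52, "dy": 0, "dz": 0, "rx": 0, "ry": 0, "rz": 0}
  ]
}}

```text
time_s: 5.7
tcp_pos: [0.4949, 0.0695, 0.0282]
orientation: [1.0, 0.006, 0.0, -0.0]
ft_force: [0.0, -0.5, 0.2]
opening: 0.0001
grasp_force: 0.3
```

```bash
python3 - <<'E'
from h import *
s=read_state(); print(s['tcp_pos'],s['ft_force'])
b=grab('wrist')['frame']; cv2.imwrite('pics/w2.png',b)
E
```

```text
[0.49489794 0.06953356 0.02819478] [ 0.0274361  -0.5089108   0.22780328]
```

View pics/w2.png

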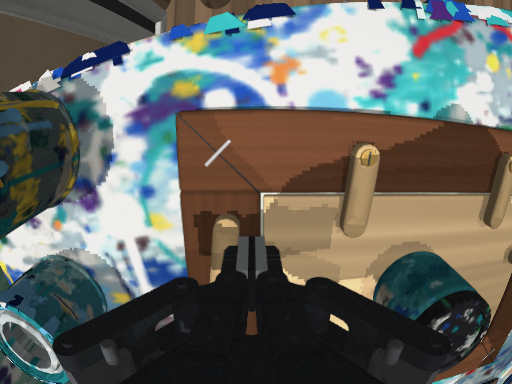

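The left button now lies along its rail, with its tip at (226,225), clear of the board. The fingertips are at (252,245) by the edge, and the next button is at (360,190). I'll continue round the far-left corner.

Emit:
{"op": "carry_out", "data": {
  "targets": [
    {"dx": 0.12, "dy": 0, "dz": 0, "rx": 0, "ry": 0, "rz": 0},
    {"dx": 0.24, "dy": 0, "dz": 0, "rx": 0, "ry": 0, "rz": 0},
    {"dx": 0.36, "dy": 0, "dz": 0, "rx": 0, "ry": 0, "rz": 0},
    {"dx": 0.42, "dy": 0, "dz": 0, "rx": 0, "ry": 0, "rz": 0},
    {"dx": 0.42, "dy": 0.1, "dz": 0, "rx": 0, "ry": 0, "rz": 0},
    {"dx": 0.42, "dy": 0.2, "dz": 0, "rx": 0, "ry": 0, "rz": 0},
    {"dx": 0.42, "dy": 0.3, "dz": 0, "rx": 0, "ry": 0, "rz": 0}
  ]
}}

```text
time_s: 6.62
tcp_pos: [0.5275, 0.0446, 0.028]
orientation: [1.0, 0.006, -0.0, 0.0]
ft_force: [0.9, -0.3, -0.4]
opening: -0.0004
grasp_force: 0.0
```

Emit:
{"op": "carry_out", "data": {
  "targets": [
    {"dx": 0, "dy": 0.09, "dz": 0, "rx": 0, "ry": 0, "rz": 0},
    {"dx": 0, "dy": 0.18, "dz": 0, "rx": 0, "ry": 0, "rz": 0},
    {"dx": 0, "dy": 0.27, "dz": 0, "rx": 0, "ry": 0, "rz": 0},
    {"dx": 0, "dy": 0.36, "dz": 0, "rx": 0, "ry": 0, "rz": 0},
    {"dx": 0, "dy": 0.45, "dz": 0, "rx": 0, "ry": 0, "rz": 0}
  ]
}}

```text
time_s: 7.25
tcp_pos: [0.5274, 0.0104, 0.0279]
orientation: [1.0, 0.007, -0.001, -0.001]
ft_force: [-1.4, 3.5, -0.4]
opening: 0.0003
grasp_force: 1.0
```

Emit:
{"op": "carry_out", "data": {
  "targets": [
    {"dx": 0, "dy": 0.09, "dz": 0, "rx": 0, "ry": 0, "rz": 0},
    {"dx": 0, "dy": 0.18, "dz": 0, "rx": 0, "ry": 0, "rz": 0},
    {"dx": 0, "dy": 0.27, "dz": 0, "rx": 0, "ry": 0, "rz": 0},
    {"dx": 0, "dy": 0.36, "dz": 0, "rx": 0, "ry": 0, "rz": 0}
  ]
}}

```text
time_s: 7.75
tcp_pos: [0.5288, -0.0199, 0.0281]
orientation: [1.0, 0.006, 0.0, 0.0]
ft_force: [-0.7, -0.2, -0.3]
opening: -0.0001
grasp_force: 0.2
```

```bash
python3 - <<'E'
from h import *
b=grab('wrist')['frame']; cv2.imwrite('pics/w3.png',b)
E
```

```text
(no output)
```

View pics/w3.png

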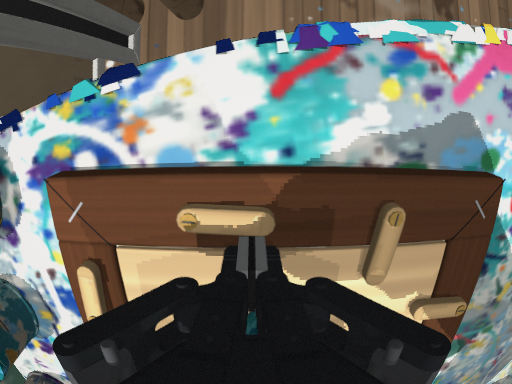

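The far-left button lies along the far rail at (225,220), parallel to it, and the left button is still open. The next one is at (385,240).

Emit:
{"op": "carry_out", "data": {
  "targets": [
    {"dx": 0, "dy": 0.1, "dz": 0, "rx": 0, "ry": 0, "rz": 0},
    {"dx": 0, "dy": 0.2, "dz": 0, "rx": 0, "ry": 0, "rz": 0},
    {"dx": 0, "dy": 0.3, "dz": 0, "rx": 0, "ry": 0, "rz": 0},
    {"dx": 0, "dy": 0.4, "dz": 0, "rx": 0, "ry": 0, "rz": 0},
    {"dx": 0, "dy": 0.5, "dz": 0, "rx": 0, "ry": 0, "rz": 0},
    {"dx": 0, "dy": 0.6, "dz": 0, "rx": 0, "ry": 0, "rz": 0},
    {"dx": 0, "dy": 0.69, "dz": 0, "rx": 0, "ry": 0, "rz": 0},
    {"dx": 0, "dy": 0.78, "dz": 0, "rx": 0, "ry": 0, "rz": 0},
    {"dx": 0, "dy": 0.86, "dz": 0, "rx": 0, "ry": 0, "rz": 0}
  ]
}}

```text
time_s: 8.93
tcp_pos: [0.5282, -0.0873, 0.0278]
orientation: [1.0, 0.006, -0.001, -0.001]
ft_force: [-4.6, 5.1, 1.5]
opening: -0.0001
grasp_force: 2.7
```

Emit:
{"op": "carry_out", "data": {
  "targets": [
    {"dx": 0, "dy": 0.09, "dz": 0, "rx": 0, "ry": 0, "rz": 0},
    {"dx": 0, "dy": 0.18, "dz": 0, "rx": 0, "ry": 0, "rz": 0},
    {"dx": 0, "dy": 0.27, "dz": 0, "rx": 0, "ry": 0, "rz": 0},
    {"dx": 0, "dy": 0.36, "dz": 0, "rx": 0, "ry": 0, "rz": 0},
    {"dx": 0, "dy": 0.45, "dz": 0, "rx": 0, "ry": 0, "rz": 0},
    {"dx": 0, "dy": 0.54, "dz": 0, "rx": 0, "ry": 0, "rz": 0},
    {"dx": 0, "dy": 0.63, "dz": 0, "rx": 0, "ry": 0, "rz": 0},
    {"dx": 0, "dy": 0.72, "dz": 0, "rx": 0, "ry": 0, "rz": 0},
    {"dx": 0, "dy": 0.8, "dz": 0, "rx": 0, "ry": 0, "rz": 0}
  ]
}}

```text
time_s: 10.05
tcp_pos: [0.5304, -0.1526, 0.0281]
orientation: [1.0, 0.006, 0.0, 0.0]
ft_force: [-0.5, -0.5, -0.8]
opening: -0.0001
grasp_force: 0.0
```

```bash
python3 - <<'E'
from h import *
b=grab('wrist')['frame']; cv2.imwrite('pics/w4.png',b)
E
```

```text
(no output)
```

View pics/w4.png

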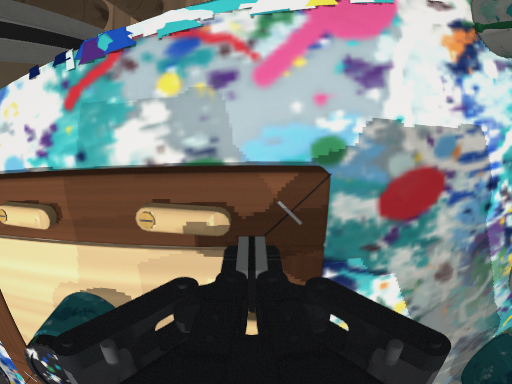

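Both far buttons lie along the far rail, at (27,216) and (183,220). The fingertips are at the far-right corner of the board. Now the right rail, moving toward the robot.

Emit:
{"op": "carry_out", "data": {
  "targets": [
    {"dx": -0.1, "dy": 0, "dz": 0, "rx": 0, "ry": 0, "rz": 0},
    {"dx": -0.2, "dy": 0, "dz": 0, "rx": 0, "ry": 0, "rz": 0},
    {"dx": -0.3, "dy": 0, "dz": 0, "rx": 0, "ry": 0, "rz": 0},
    {"dx": -0.4, "dy": 0, "dz": 0, "rx": 0, "ry": 0, "rz": 0},
    {"dx": -0.48, "dy": 0, "dz": 0, "rx": 0, "ry": 0, "rz": 0},
    {"dx": -0.56, "dy": 0, "dz": 0, "rx": 0, "ry": 0, "rz": 0},
    {"dx": -0.64, "dy": 0, "dz": 0, "rx": 0, "ry": 0, "rz": 0},
    {"dx": -0.72, "dy": 0, "dz": 0, "rx": 0, "ry": 0, "rz": 0}
  ]
}}

```text
time_s: 11.1
tcp_pos: [0.4723, -0.1531, 0.0282]
orientation: [1.0, 0.006, 0.0, 0.0]
ft_force: [1.0, 0.9, 0.2]
opening: 0.0001
grasp_force: 0.5
```

Emit:
{"op": "carry_out", "data": {
  "targets": [
    {"dx": -0.08, "dy": 0, "dz": 0, "rx": 0, "ry": 0, "rz": 0},
    {"dx": -0.16, "dy": 0, "dz": 0, "rx": 0, "ry": 0, "rz": 0},
    {"dx": -0.24, "dy": 0, "dz": 0, "rx": 0, "ry": 0, "rz": 0},
    {"dx": -0.32, "dy": 0, "dz": 0, "rx": 0, "ry": 0, "rz": 0},
    {"dx": -0.4, "dy": 0, "dz": 0, "rx": 0, "ry": 0, "rz": 0},
    {"dx": -0.46, "dy": 0, "dz": 0, "rx": 0, "ry": 0, "rz": 0},
    {"dx": -0.46, "dy": 0, "dz": 0, "rx": 0, "ry": 0, "rz": 0}
  ]
}}

```text
time_s: 11.98
tcp_pos: [0.4352, -0.1532, 0.028]
orientation: [1.0, 0.006, -0.0, 0.0]
ft_force: [-0.6, -0.2, -0.4]
opening: -0.0001
grasp_force: 0.1
```

```bash
python3 - <<'E'
from h import *
a=grab('scene')['frame']; b=grab('wrist')['frame']; c=grab('top')['frame']
f=lambda i:cv2.resize(i,(400,300))
cv2.imwrite('pics/w5.png',np.vstack([np.hstack([f(a[130:310,150:390]),f(b)]),np.hstack([f(c[140:245,190:330]),f(b)])]))
E
```

```text
(no output)
```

View pics/w5.png

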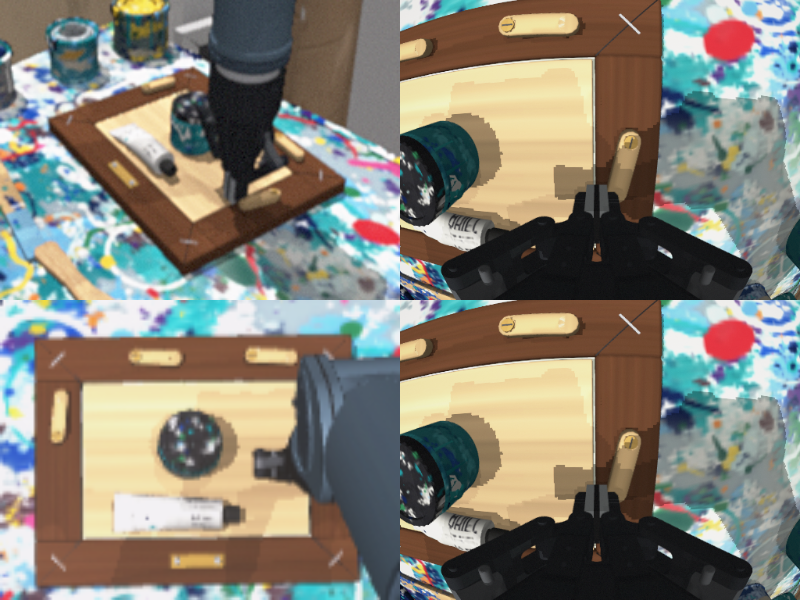

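All three earlier buttons lie along their rails. The right one, at (625,165), is mostly round but slightly angled, so I'll nudge a little outward and on, then lift straight up.

Emit:
{"op": "carry_out", "data": {
  "targets": [
    {"dx": -0.03, "dy": 0.04, "dz": 0, "rx": 0, "ry": 0, "rz": 0},
    {"dx": -0.06, "dy": 0.08, "dz": 0, "rx": 0, "ry": 0, "rz": 0},
    {"dx": -0.12, "dy": 0.08, "dz": 0, "rx": 0, "ry": 0, "rz": 0},
    {"dx": -0.18, "dy": 0.08, "dz": 0, "rx": 0, "ry": 0, "rz": 0},
    {"dx": -0.18, "dy": 0.02, "dz": 0, "rx": 0, "ry": 0, "rz": 0},
    {"dx": -0.18, "dy": 0.02, "dz": 0, "rx": 0, "ry": 0, "rz": 0}
  ]
}}

```text
time_s: 12.88
tcp_pos: [0.4216, -0.1543, 0.0281]
orientation: [1.0, 0.006, 0.0, -0.0]
ft_force: [0.3, 0.5, 0.1]
opening: 0.0
grasp_force: 0.0
```

Emit:
{"op": "carry_out", "data": {
  "targets": [
    {"dx": 0, "dy": 0, "dz": -0.2, "rx": 0, "ry": 0, "rz": 0},
    {"dx": 0, "dy": 0, "dz": -0.5, "rx": 0, "ry": 0, "rz": 0},
    {"dx": 0, "dy": 0, "dz": -1, "rx": 0, "ry": 0, "rz": 0},
    {"dx": 0, "dy": 0, "dz": -1, "rx": 0, "ry": 0, "rz": 0}
  ]
}}

```text
time_s: 13.38
tcp_pos: [0.4238, -0.1557, 0.1113]
orientation: [1.0, 0.006, 0.003, 0.001]
ft_force: [1.2, 0.6, -0.1]
opening: -0.0005
grasp_force: 0.0
```

Emit:
{"op": "carry_out", "data": {
  "targets": [
    {"dx": 0, "dy": 0, "dz": -0.5, "rx": 0, "ry": 0, "rz": 0},
    {"dx": 0, "dy": 0, "dz": -1, "rx": 0, "ry": 0, "rz": 0},
    {"dx": 0, "dy": 0, "dz": -1, "rx": 0, "ry": 0, "rz": 0}
  ]
}}

```text
time_s: 13.75
tcp_pos: [0.4233, -0.1555, 0.1905]
orientation: [1.0, 0.006, 0.002, 0.001]
ft_force: [-0.8, 0.9, -0.8]
opening: 0.0003
grasp_force: 0.0
```

Emit:
{"op": "carry_out", "data": {
  "targets": [
    {"dx": 0, "dy": 0.5, "dz": -0.2, "rx": 0, "ry": 0, "rz": 0},
    {"dx": 0, "dy": 1, "dz": -0.4, "rx": 0, "ry": 0, "rz": 0},
    {"dx": 0, "dy": 1, "dz": -0.4, "rx": 0, "ry": 0, "rz": 0}
  ]
}}

```text
time_s: 14.12
tcp_pos: [0.422, -0.2381, 0.2199]
orientation: [1.0, 0.003, 0.0, 0.001]
ft_force: [0.4, 0.2, -0.5]
opening: 0.0
grasp_force: 0.0
```

Emit:
{"op": "carry_out", "data": {
  "targets": [
    {"dx": 0, "dy": 0.5, "dz": 0, "rx": 0, "ry": 0, "rz": 0},
    {"dx": 0, "dy": 1, "dz": 0, "rx": 0, "ry": 0, "rz": 0},
    {"dx": 0, "dy": 1, "dz": 0, "rx": 0, "ry": 0, "rz": 0}
  ]
}}

```text
time_s: 14.5
tcp_pos: [0.4222, -0.3167, 0.2185]
orientation: [1.0, 0.004, -0.001, -0.0]
ft_force: [-0.1, 0.9, -0.8]
opening: -0.0001
grasp_force: 0.0
```

```bash
python3 - <<'E'
from h import *
a=grab('scene')['frame']; c=grab('top')['frame']
cv2.imwrite('pics/w6.png',np.hstack([cv2.resize(a[130:310,150:390],(400,300)),cv2.resize(c[140:245,190:330],(400,300))]))
E
```

```text
(no output)
```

View pics/w6.png

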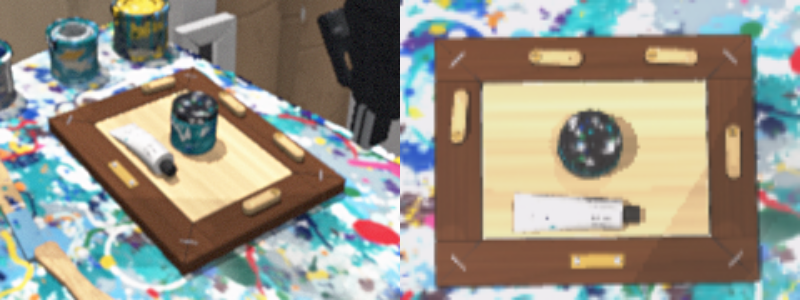

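All four buttons lie along their rails, clear of the board. The pot and tube are undisturbed and the arm is clear.

```bash
python3 -c "
from plant import *
print(hand_in())"
```

```text
the job is handed in; nothing more can be done
None
```

All four turn buttons were pushed clear of the board in one pass (left, far left, far right, right); the board, pot and tube look undisturbed in the last pictures, the path kept well clear of the tins, and the job was handed in at about 14.6 s.

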